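# Set up the egg-wash spray compressor beside the pastries

### The job

Set up the spray compressor for egg-washing the pastries: swing its carry handle up until it clicks upright, lift the compressor by the handle, carry it upright and set it down gently with all four feet on the black rubber mat. Then turn its dial clockwise one click, from off to low (the green dot), and leave everything else on the bench where it is.

Things in the scene. Friction and masses are not known exactly. Their poses are not given: they have to be found in the camera images.
- compressor: Loose white cordless spray compressor, 0.65 to 0.95 kg, 200 mm long (its x), 100 mm wide (y). Origin under its centre at the level of its feet's undersides, z up. Chassis top at z 46 mm over the whole length; control box with the dial on top at x -100 to -28, its deck at z 84. Blue front panel at the -x end, black battery at +x (7 mm more). Centre of mass within 6 mm of x 0, y 0
- dial_grip (a point): Middle of the dial's grip bar, on the dial's upright axis: x -64, y 0, z 101.5 mm of the compressor. Black disc 42 mm across, on it a black bar 40 mm long, 14 thick, z 90 to 113 mm. The point turns with the dial: its x runs along the bar (parallel to the compressor's x when off), the white pointer at the bar's -x end
- dial (a joint): Dial angle in rad, growing clockwise seen from above. Spring detents at 0 (off, black dot), 0.8 (low, one green dot) and 1.6 (high, two red dots, end stop). It starts at off. The ridges between them lie at 0.4 and 1.2; leaving a detent takes about 0.1 N m, less towards the ridge. Let go past a ridge, the dial snaps into the next detent by itself
- handle_bar (a point): Middle of the carry handle's black rubber grip sleeve, 16 mm in diameter, 80 mm long, along the compressor's y; it turns freely on its rod. Steel arms at its ends (y -55 and +55 mm) lead to the hinge 60 mm away. Folded, the grip's middle lies 28 mm above the chassis, its side 28 mm clear of the finned motor barrel, which ends at x 22 mm, top at z 60 mm
- handle_hinge (a point): Middle of the carry handle's hinge axis, fixed on the compressor at x 0, y 0, z 58 mm. The axis runs along the compressor's y, and the point's axes are those of the compressor
- carry_handle (a joint): Angle of the carry handle in rad. 0: folded towards the compressor's +x end, the grip's middle 58 mm behind and 16 mm above the hinge. 1.30: upright, the grip straight above the hinge and 118 mm above the feet, in a spring detent against its end stop. Starts at 0 to 0.35 and stays by friction; stiffest at 0.55 to 0.8 (2 to 3 N at the grip), it snaps upright by itself past about 1.1
- foot_fl (a point): Underside centre of the front left foot (x -85, y +40 mm of the compressor); a rubber disc 20 mm across
- foot_fr (a point): Underside centre of the front right foot (x -85, y -40 mm)
- foot_rl (a point): Underside centre of the rear left foot (x +85, y +40 mm)
- foot_rr (a point): Underside centre of the rear right foot (x +85, y -40 mm)
- mat: The black ribbed rubber mat fixed on the bench, 250 mm (its x) by 160 mm (its y), 5 mm thick. Origin under its centre, on the bench. The compressor and the mat may each be on the left or on the right
- egg_jar: Loose amber glass jar of egg wash with a yellow cap, 58 mm in diameter, 85 mm high, standing in the middle between the two sides. Origin under its centre
- spray_gun: Loose spray gun lying on its side near the robot, about 115 by 125 mm, 44 mm high. Origin on the bench under its barrel
- brush: Loose pastry brush lying on the left. Origin under its middle
- scraper: Loose steel bench scraper with a white grip lying on the right, 125 by 150 mm, 24 mm high. Origin under its middle
- dredger: Loose aluminium flour dredger standing on the left, 70 mm in diameter, 100 mm high. Origin under its centre
- bowl: Loose steel bowl on the right, 120 mm in diameter, 55 mm high. Origin under its centre
Not all that is in view belongs to the job. What is shaped like the compressor but turquoise is not meant.

How it is judged:
By the outcome, as a careful person would: the job done as asked, in the order asked, and still so for the second after the job is handed in, with the robot touching nothing.
It also fails if it takes over 67 s, if anything falls off the work surface, if the arm or the gripper's body presses on something with over 40 N, if the wrist force passes 120 N, or if a joint passes its speed limit or range.

### The arm

A 7-joint arm with a two-finger parallel gripper is mounted at the origin on the work surface. World frame = base frame: x ahead of the robot, y to its left, z up, the work surface at z = 0. Lengths are in m, angles in rad, forces in N, time in s.
With the tool pointing down it reaches from about 0.425 to 0.825 m from the base axis. Payload 3.6 kg.
Tool frame: the origin (TCP) lies midway between the tips of the shut fingers; the grasp point (between the pads) lies manip.pinch_z behind it (manip.pinch_z is the distance from the TCP to the grasp point, in m); z points along the fingers, y is the line along which they close (so a half turn about z gives the same grasp; the last joint's range is limited). The gripper opens to 93 mm and grips with 3 to 60 N. Pads are 15 mm wide; open, the fingers measure 128 mm over their backs; the gripper's body (75 mm by 188 mm) begins 65 mm behind the grasp point.
Start: joints at [1.319, 0.615, -0.013, 1.423, 0.008, 1.103, -0.04], TCP at [0.145, -0.634, 0.219] pointing down, gripper open.
Joint ranges: [-3.12, 3.12], [-0.3, 2.06], [-1.34, 1.32], [0.26, 2.42], [-1.36, 4.5], [0.01, 1.98], [-2.84, 2.84]. Speed limits (rad/s): [2.79, 2.79, 3.14, 3.14, 3.14, 3.14, 3.14].

### API

Orientations are given as [roll, pitch, yaw] about the fixed x, y, z axes, in that order (R = Rz(yaw) Ry(pitch) Rx(roll)).
In Python, from plant import observe, snapshot, order, manip gives the robot as it stands.
- The arm moves only by the tool step_arm, never from a script. Its argument "rows" is a list of rows, each an object with "fingers": the finger opening in m, from 0 to 0.093; "slide": the shift along the world's x, y, z in m, a list of three; "yaw": the turn about the world's z in rad. In form: [{"fingers": fingers, "slide": [tx, ty, tz], "yaw": yaw}, ...]. A call has 1 to 20 rows; each row is the pose to reach, as a shift and turn from the pose commanded when the call began; what a row does not reach only later rows make up. A row lasts 1/8 s, in which the tool goes at most 62.5 mm and 10.7 degrees, less where a joint would pass 70% of its speed; a pose out of reach is approached as far as the arm can. A call with a gripper value outside its range is refused whole. The fingers move at their own pace and stop on an object; the grip force is fixed at half the most. Time passes only in rows, so rows that repeat a pose let the fingers close. It gives the time, the measured TCP pose, the force, the opening and the grip force at its end, in the units of the state.
- observe(): the state, without advancing time (a new reading comes with each control period).
- snapshot(name): name is "side" or "top"; returns a dict with "pixels" (400x640x3 uint8, red, green, blue), "range_z" (400x640 float32, m along the optical axis (not along the pixel's ray), 0 where there is no reading), "camera_matrix" (3x3 intrinsics, pixels), "dist_coeffs" ([k1, k2, p1, p2, k3] as OpenCV has them; the pictures are not rectified), "xyz" and "orientation" of the camera in the world. Camera axes: x right, y up, looking along -z (the intrinsics and any distortion apply to the point x, -y, -z); pixel columns grow to the right and rows downward; lengths in m; the calibration is good to about 2 mm. A picture is of the moment at which its call begins.
- order.finish_job(): hands the job in; it is judged then, once.
The state is a dict: "clock": time; "q": joint angles; "dq": joint speeds; "joint_torque": joint torques, N m; "tcp_pos": TCP position; "ee_rot": TCP orientation; "force": force on the tool from outside, world axes, zero at the start; "moment": the same for the moment, N m; "finger_gap": finger opening in m; "gripper_force": force on a finger pad.
Only numpy, scipy, OpenCV 4.12 (cv2) and the standard library are available. Lean on these libraries where they do the work, as an engineer would, in place of code of your own. Each camera call takes 0.05 s, during which the arm holds its last target. There are 200 camera calls.

## Working session

There is one attempt and no reset: what is moved stays moved. The work goes in short steps, Python scripts to look and compute and a tool call to move; the robot and the scene stay as the last step left them, time stands still between calls to the robot, and variables do not carry over. Pictures are saved under pics/ and viewed, at most 10 in all, crops included, and the job is handed in when it is done.

Besides the shell and the picture viewer there is one more tool, called after "Request:" in YAML: its name, and indented under it one key for each argument. step_arm: Moves the arm, as the interface text tells. Its arguments: {"type":"object","properties":{"rows":{"type":"array"}},"required":["rows"]}

```bash
mkdir -p pics; ls; python3 - <<'E'
from plant import observe, snapshot, manip
import cv2, numpy as np
print(observe()); print(manip.pinch_z)
for n in ("side","top"):
    s=snapshot(n); cv2.imwrite(f"pics/{n}0.png",s["pixels"][:,:,::-1]); np.savez(f"{n}0.npz",**s)
    print(n,s["camera_matrix"],s["dist_coeffs"],s["xyz"],s["orientation"])
E
```

```text
pics
{'clock': 0.0, 'q': array([ 1.31949513,  0.61589171, -0.01263309,  1.4248629 ,  0.00814205,
        1.10343691, -0.04038283]), 'dq': array([-0.00234871, -0.00028944,  0.001635  ,  0.0010582 ,  0.00126816,
        0.00088333, -0.00100889]), 'joint_torque': array([ 4.45013602e-04, -4.58931255e+01,  2.09168927e-01, -1.65744692e+01,
       -6.10202481e-02,  2.05456652e-02,  2.40822119e-04]), 'tcp_pos': array([ 0.14472306, -0.63287367,  0.21751095]), 'ee_rot': array([-3.13904547e+00,  6.45726443e-05,  2.24917362e-01]), 'force': array([ 0.32361286, -0.13033901, -0.71357381]), 'moment': array([-0.00452748, -0.01887026, -0.02948733]), 'gripper_force': 0.0, 'finger_gap': 0.09311426052975802}
0.0188
side [[391.81408408   0.         316.24532514]
 [  0.         391.81408408 201.44491908]
 [  0.           0.           1.        ]] [-0.04787683  0.          0.          0.          0.        ] [-0.26565248  0.66516192  0.77388305] [ 0.9790489   0.00284617 -2.32184422]
top [[379.95717154   0.         317.66563928]
 [  0.         379.95717154 200.75021058]
 [  0.           0.           1.        ]] [-0.06536401  0.          0.          0.          0.        ] [ 0.28664201 -0.00167905  1.0838054 ] [ 0.17561795 -0.0220765  -1.58825957]
```

View pics/top0.png

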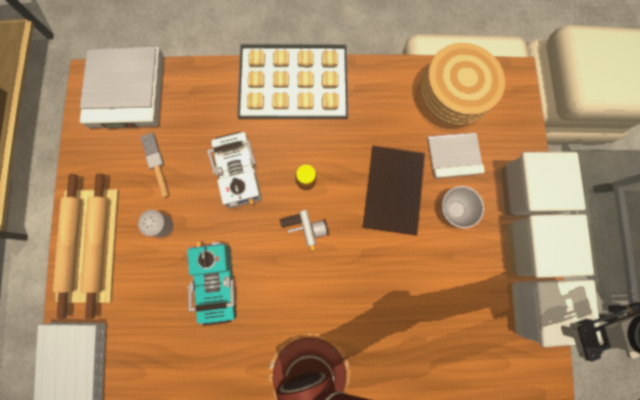

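View pics/side0.png

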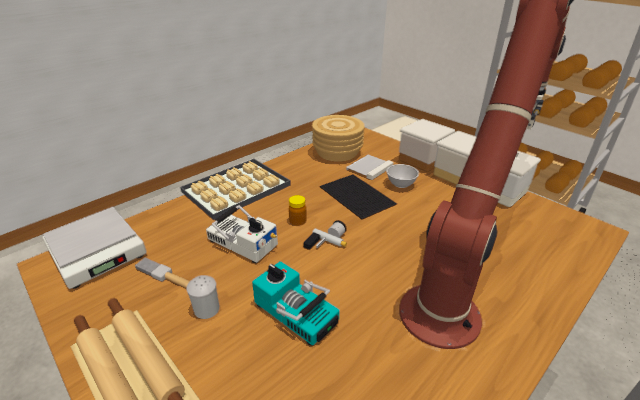

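The top view shows two candidates: the white unit at about (234,170) and the turquoise one at (211,283). The white one fits, since turquoise is ruled out. The mat is at (394,190), the jar at (306,176) and the gun at (308,228). Next I'll confirm with a crop and measure.

```bash
cat > h.py <<'E'
import numpy as np, cv2
from scipy.spatial.transform import Rotation as R
from plant import snapshot, observe
def cloud(s):
    "world xyz per pixel from range"
    h,w=s["range_z"].shape
    uv=np.stack(np.meshgrid(np.arange(w),np.arange(h)),-1).reshape(-1,1,2).astype(np.float32)
    n=cv2.undistortPoints(uv,s["camera_matrix"],s["dist_coeffs"]).reshape(h,w,2)
    z=s["range_z"]
    c=np.stack([n[...,0]*z,-n[...,1]*z,-z],-1)
    P=c@R.from_euler("xyz",s["orientation"]).as_matrix().T+s["xyz"]
    P[z<=0]=np.nan
    return P
def ray(s,u,v,z):
    n=cv2.undistortPoints(np.array([[[u,v]]],np.float32),s["camera_matrix"],s["dist_coeffs"])[0,0]
    d=R.from_euler("xyz",s["orientation"]).as_matrix()@[n[0],-n[1],-1]
    return s["xyz"]+d*(z-s["xyz"][2])/d[2]
def proj(s,P):
    c=(np.atleast_2d(P)-s["xyz"])@R.from_euler("xyz",s["orientation"]).as_matrix()
    c=c*[1,-1,-1]
    return cv2.projectPoints(c.reshape(-1,1,3).astype(float),np.zeros(3),np.zeros(3),s["camera_matrix"],s["dist_coeffs"])[0][:,0]
E
python3 - <<'E'
from h import *
out=[]
for n,(u,v) in (("top",(235,170)),("side",(243,232))):
    s=dict(np.load(f"{n}0.npz")); P=cloud(s); rgb=s["pixels"]
    c=rgb[v-45:v+45,u-50:u+50,::-1]; out.append(cv2.resize(c,None,fx=4,fy=4,interpolation=cv2.INTER_CUBIC))
    hsv=cv2.cvtColor(rgb,cv2.COLOR_RGB2HSV)
    ok=np.isfinite(P[...,2])
    print(n,"bench z",np.nanmedian(P[300,240:260,2]) if n=="top" else "")
    # mat
    m=ok&(rgb.max(2)<60)&(P[...,2]<.02)&(P[...,2]>-.01)&(P[...,0]>.3)&(P[...,1]<-.05)&(P[...,1]>-.35)
    m=cv2.morphologyEx(m.astype(np.uint8),cv2.MORPH_OPEN,np.ones((3,3)))>0
    q=P[m]; r=cv2.minAreaRect((q[:,:2]*1000).astype(np.float32)); print(" mat",r,np.median(q[:,2]),m.sum())
    # compressor
    reg=ok&(P[...,0]>.40)&(P[...,0]<.75)&(P[...,1]>.08)&(P[...,1]<.32)
    for lo,hi in ((.03,.055),(.078,.09),(.02,.15)):
        mm=reg&(P[...,2]>lo)&(P[...,2]<hi); q=P[mm]
        n_,l,st,ct=cv2.connectedComponentsWithStats(mm.astype(np.uint8))
        r=cv2.minAreaRect((q[:,:2]*1000).astype(np.float32)); print(" comp",lo,hi,r,np.median(q[:,2]),len(q))
    mm=reg&(P[...,2]>.105)&(P[...,2]<.13); q=P[mm]; print(" dialtop",q.mean(0),q.min(0),q.max(0),cv2.minAreaRect((q[:,:2]*1000).astype(np.float32)),len(q))
    mm=reg&(P[...,2]>.064)&(P[...,2]<.12)&(rgb.max(2)<70)
    n_,l,st,ct=cv2.connectedComponentsWithStats(mm.astype(np.uint8))
    for i in range(1,n_):
        if st[i,4]>8:
            q=P[l==i]; print("  dark",ct[i],st[i,4],q.mean(0).round(4),cv2.minAreaRect((q[:,:2]*1000).astype(np.float32)),q[:,2].max())
    m=reg|(ok&(P[...,0]>.40)&(abs(P[...,1])<.12)); m&=(hsv[...,0]>24)&(hsv[...,0]<34)&(hsv[...,1]>200)&(rgb[...,0]>200)
    q=P[m]; print(" cap",np.median(q,0))
cv2.imwrite("pics/crop.png",np.hstack(out))
E
```

```text
top bench z 0.00010922946697988767
 mat ((0.0, 0.0), (0.0, 0.0), 0.0) nan 0
 comp 0.03 0.055 ((566.9676513671875, 203.52120971679688), (210.01039123535156, 98.88745880126953), 14.273627281188965) 0.04690215692371291 1073
 comp 0.078 0.09 ((546.6612548828125, 193.6256561279297), (161.64019775390625, 116.38215637207031), 18.325634002685547) 0.08464751778424678 864
 comp 0.02 0.15 ((603.5132446289062, 195.8933563232422), (172.5076141357422, 296.5100402832031), 78.22384643554688) 0.06579304616928194 2758
 dialtop [0.50382176 0.18808133 0.11329062] [0.48589356 0.17804874 0.10557138] [0.52535807 0.19738159 0.11678127] ((505.5494384765625, 188.95379638671875), (40.230613708496094, 13.878213882446289), 13.246291160583496) 85
 cap [0.53913533 0.00362792 0.08562153]
side bench z 
 mat ((569.4185180664062, -230.69113159179688), (407.0113830566406, 242.10850524902344), 16.986061096191406) 0.0037384334482741255 1656
 comp 0.03 0.055 ((561.6929931640625, 205.31024169921875), (208.84255981445312, 107.59747314453125), 13.772711753845215) 0.04421552449767585 796
 comp 0.078 0.09 ((546.86767578125, 19
[... 218 characters left out ...]
) 0.059436376105197086 2202
 dialtop [0.50134143 0.18786957 0.11051237] [0.48298792 0.177784   0.10501018] [0.52290074 0.19663945 0.11547193] ((503.27423095703125, 186.6219940185547), (41.2494010925293, 14.402623176574707), 10.458210945129395) 60
  dark [226.00925926 214.32407407] 108 [0.614  0.2159 0.0902] ((616.5658569335938, 214.0542449951172), (16.85843849182129, 80.55204010009766), 10.992536544799805) 0.09540063206220795
  dark [254.26356589 225.6124031 ] 129 [0.5012 0.1925 0.0983] ((533.1937866210938, 183.61801147460938), (34.12369155883789, 99.99727630615234), 78.19141387939453) 0.11547193055704219
 cap [0.53856463 0.00190708 0.08401613]
  return _methods._mean(a, axis=axis, dtype=dtype,
  ret = ret.dtype.type(ret / rcount)
```

View pics/crop.png

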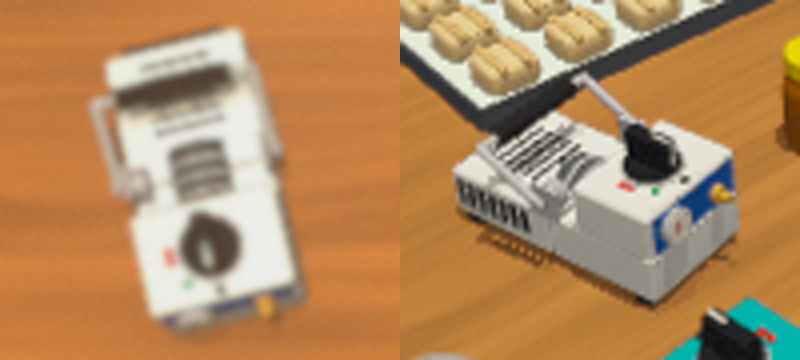

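The crop confirms it: white body, blue front panel toward the robot, dial at top pixel ~(237,186), pointer at off and handle partly folded with its black sleeve at ~(231,146). Yaw is about 14°. I still need the mat and the sleeve position.

```bash
python3 - <<'E'
from h import *
S={}
for n in("top","side"):
    s=S[n]=dict(np.load(f"{n}0.npz")); P=cloud(s); rgb=s["pixels"]
    win=np.zeros(rgb.shape[:2],bool)
    if n=="top": win[130:250,345:437]=1; print("matpix",rgb[190,394],P[190,394])
    else: win[165:225,310:402]=1
    m=((rgb.max(2)<85)&win).astype(np.uint8); m=cv2.morphologyEx(m,cv2.MORPH_OPEN,np.ones((3,3)))
    c=max(cv2.findContours(m,0,1)[0],key=cv2.contourArea)[:,0]
    q=np.array([ray(s,float(u),float(v),.005)[:2] for u,v in c],np.float32)*1000
    print(n,"mat",cv2.minAreaRect(q),"z",np.nanmedian(P[...,2][m>0]))
    # sleeve, dark pixels
    win[:]=0
    if n=="top": win[135:156,217:246]=1
    else: win[202:226,214:240]=1
    g=((rgb.max(2)<110)&win).astype(np.uint8); k,l,st,ct=cv2.connectedComponentsWithStats(g)
    i=1+np.argmax(st[1:,4]); q=P[l==i]; z=q[:,2]; qq=q[z>.07]
    print(n,"sleeve px",ct[i],st[i,4],"depth",np.nanmedian(q,0),len(qq),cv2.minAreaRect((qq[:,:2]*1000).astype(np.float32)) if len(qq) else "",np.nanmax(z))
    S[n+"b"]=ct[i]
# triangulate
def od(s,p): a=ray(s,*map(float,p),0.); return s["xyz"],(a-s["xyz"])/np.linalg.norm(a-s["xyz"])
o1,d1=od(S["top"],S["topb"]);o2,d2=od(S["side"],S["sideb"])
t=np.linalg.lstsq(np.c_[d1,-d2],o2-o1,rcond=None)[0]; a,b=o1+t[0]*d1,o2+t[1]*d2
print("tri",(a+b)/2,np.linalg.norm(a-b))
E
```

```text
matpix [68 51 41] [ 0.50604421 -0.25177839  0.00738215]
top mat ((508.2764892578125, -252.47366333007812), (151.82809448242188, 241.39669799804688), 80.94877624511719) z 0.0053677093997593905
top sleeve px [228.89312977 146.45801527] 131 depth [0.61619649 0.21412619 0.09302165] 118 ((616.2235107421875, 212.05343627929688), (14.413457870483398, 68.16249084472656), 11.879528999328613) 0.09859670870335202
side mat ((504.6014404296875, -250.01634216308594), (161.15390014648438, 249.56777954101562), 80.9063720703125) z 0.003650827438376858
side sleeve px [225.02843602 213.        ] 211 depth [0.62232856 0.19363714 0.08469989] 117 ((616.4154052734375, 214.82876586914062), (16.85843849182129, 82.13004302978516), 10.992536544799805) 0.09540063206220795
tri [0.61757275 0.21428958 0.09134819] 0.005001927323839064
```

Request:
step_arm:
  rows:
    - {"fingers": 0.06, "slide": [0.05, 0.05, 0], "yaw": 0.1}
    - {"fingers": 0.06, "slide": [0.1, 0.09, 0], "yaw": 0.25}
    - {"fingers": 0.06, "slide": [0.15, 0.13, 0], "yaw": 0.4}
    - {"fingers": 0.06, "slide": [0.2, 0.18, 0], "yaw": 0.5}
    - {"fingers": 0.06, "slide": [0.25, 0.23, 0], "yaw": 0.65}
    - {"fingers": 0.06, "slide": [0.3, 0.28, 0], "yaw": 0.8}
    - {"fingers": 0.06, "slide": [0.33, 0.34, 0], "yaw": 0.9}
    - {"fingers": 0.06, "slide": [0.36, 0.39, 0], "yaw": 1.0}
    - {"fingers": 0.06, "slide": [0.39, 0.45, 0], "yaw": 1.1}
    - {"fingers": 0.06, "slide": [0.41, 0.5, 0], "yaw": 1.2}
    - {"fingers": 0.06, "slide": [0.43, 0.56, 0], "yaw": 1.3}
    - {"fingers": 0.06, "slide": [0.45, 0.62, 0], "yaw": 1.4}
    - {"fingers": 0.06, "slide": [0.46, 0.68, 0], "yaw": 1.5}
    - {"fingers": 0.06, "slide": [0.47, 0.74, 0], "yaw": 1.578}
    - {"fingers": 0.06, "slide": [0.472, 0.79, 0], "yaw": 1.578}
    - {"fingers": 0.06, "slide": [0.472, 0.83, 0], "yaw": 1.578}
    - {"fingers": 0.06, "slide": [0.472, 0.847, 0], "yaw": 1.578}
    - {"fingers": 0.06, "slide": [0.472, 0.847, 0], "yaw": 1.578}
    - {"fingers": 0.06, "slide": [0.472, 0.847, 0], "yaw": 1.578}

```text
clock: 2.48
tcp_pos: [0.6177, 0.21, 0.2183]
ee_rot: [-3.141, 0.003, 1.799]
force: [0.9, -0.8, -1.1]
finger_gap: 0.0601
gripper_force: 0.0
```

Request:
step_arm:
  rows:
    - {"fingers": 0.06, "slide": [0, 0.002, -0.04], "yaw": 0}
    - {"fingers": 0.06, "slide": [0, 0.002, -0.08], "yaw": 0}
    - {"fingers": 0.06, "slide": [0, 0.002, -0.11], "yaw": 0}
    - {"fingers": 0.06, "slide": [0, 0.002, -0.13], "yaw": 0}
    - {"fingers": 0.06, "slide": [0, 0.002, -0.149], "yaw": 0}
    - {"fingers": 0.06, "slide": [0, 0.002, -0.149], "yaw": 0}
    - {"fingers": 0.06, "slide": [0, 0.002, -0.149], "yaw": 0}
    - {"fingers": 0.03, "slide": [0, 0.002, -0.149], "yaw": 0}
    - {"fingers": 0.018, "slide": [0, 0.002, -0.149], "yaw": 0}
    - {"fingers": 0.018, "slide": [0, 0.002, -0.149], "yaw": 0}

```text
clock: 3.72
tcp_pos: [0.6171, 0.2155, 0.0701]
ee_rot: [3.141, -0.0, 1.803]
force: [1.0, 0.0, 0.3]
finger_gap: 0.0346
gripper_force: 0.0
```

Request:
step_arm:
  rows:
    - {"fingers": 0.018, "slide": [0, 0, 0], "yaw": 0}
    - {"fingers": 0.018, "slide": [0, 0, 0], "yaw": 0}
    - {"fingers": 0.01, "slide": [0, 0, 0], "yaw": 0}
    - {"fingers": 0.01, "slide": [0, 0, 0], "yaw": 0}
    - {"fingers": 0.01, "slide": [0, 0, 0], "yaw": 0}

```text
clock: 4.35
tcp_pos: [0.6184, 0.2158, 0.0703]
ee_rot: [3.138, -0.001, 1.803]
force: [3.2, 1.6, 1.3]
finger_gap: 0.0149
gripper_force: 30.0
```

```bash
python3 - <<'E'
from h import *
o=observe();print(o["finger_gap"],o["gripper_force"],o["force"],o["tcp_pos"])
out=[]
for n,(u,v) in (("top",(235,165)),("side",(243,215))):
    s=snapshot(n); c=s["pixels"][v-50:v+50,u-50:u+50,::-1]; out.append(cv2.resize(c,None,fx=4,fy=4,interpolation=cv2.INTER_CUBIC))
cv2.imwrite("pics/g1.png",np.hstack(out))
E
```

```text
0.014906152444015816 29.9925434589386 [3.24196597 1.62703236 1.30626813] [0.61842971 0.21581814 0.07034265]
```

View pics/g1.png

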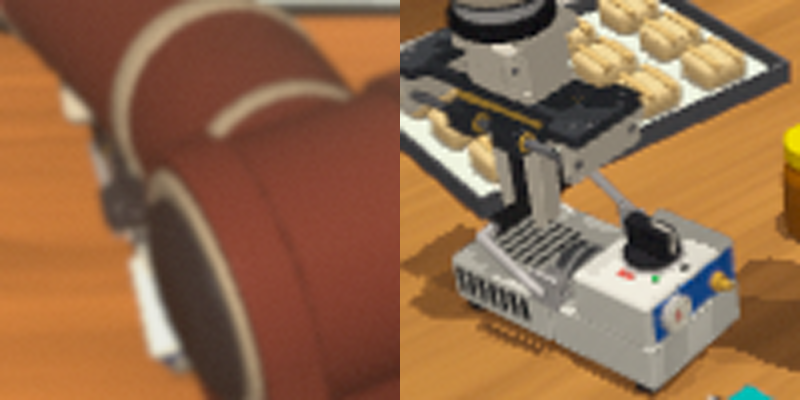

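Request:
step_arm:
  rows:
    - {"fingers": 0.01, "slide": [-0.0027, -0.0006, 0.0044], "yaw": 0}
    - {"fingers": 0.01, "slide": [-0.0058, -0.0014, 0.0086], "yaw": 0}
    - {"fingers": 0.01, "slide": [-0.0093, -0.0022, 0.0125], "yaw": 0}
    - {"fingers": 0.01, "slide": [-0.013, -0.0031, 0.016], "yaw": 0}
    - {"fingers": 0.01, "slide": [-0.0171, -0.004, 0.0192], "yaw": 0}
    - {"fingers": 0.01, "slide": [-0.0214, -0.0051, 0.022], "yaw": 0}
    - {"fingers": 0.01, "slide": [-0.026, -0.0061, 0.0245], "yaw": 0}
    - {"fingers": 0.01, "slide": [-0.0306, -0.0072, 0.0265], "yaw": 0}
    - {"fingers": 0.01, "slide": [-0.0355, -0.0084, 0.028], "yaw": 0}
    - {"fingers": 0.01, "slide": [-0.0406, -0.0096, 0.0292], "yaw": 0}
    - {"fingers": 0.01, "slide": [-0.0456, -0.0108, 0.0299], "yaw": 0}
    - {"fingers": 0.01, "slide": [-0.0507, -0.012, 0.0301], "yaw": 0}
    - {"fingers": 0.01, "slide": [-0.053, -0.0125, 0.0301], "yaw": 0}
    - {"fingers": 0.01, "slide": [-0.053, -0.0125, 0.0301], "yaw": 0}
    - {"fingers": 0.01, "slide": [-0.053, -0.0125, 0.0301], "yaw": 0}

```text
clock: 6.32
tcp_pos: [0.567, 0.2031, 0.1013]
ee_rot: [3.135, -0.0, 1.802]
force: [7.6, 0.4, 4.6]
finger_gap: 0.0154
gripper_force: 30.0
```

```bash
python3 - <<'E'
from h import *
o=observe();print(o["finger_gap"],o["gripper_force"],o["force"],o["tcp_pos"])
out=[]
for n,(u,v) in (("top",(235,170)),("side",(243,215))):
    s=snapshot(n); c=s["pixels"][v-50:v+50,u-50:u+50,::-1]; out.append(cv2.resize(c,None,fx=4,fy=4,interpolation=cv2.INTER_CUBIC))
cv2.imwrite("pics/g2.png",np.hstack(out))
E
```

```text
0.015367816646959926 29.994395077228546 [7.63857534 0.40216136 4.60269467] [0.56702736 0.20311207 0.10131962]
```

View pics/g2.png

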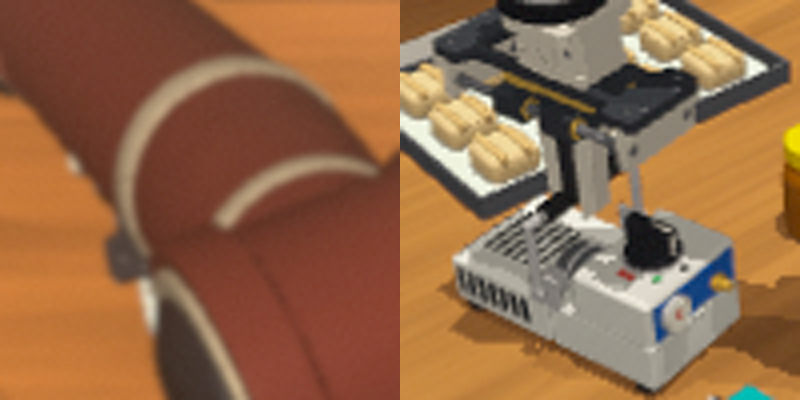

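Request:
step_arm:
  rows:
    - {"fingers": 0.01, "slide": [0.001, 0, 0.002], "yaw": 0}
    - {"fingers": 0.01, "slide": [0.002, 0, 0.004], "yaw": 0}
    - {"fingers": 0.01, "slide": [0.002, 0, 0.007], "yaw": 0}
    - {"fingers": 0.01, "slide": [0.002, 0, 0.01], "yaw": 0}
    - {"fingers": 0.01, "slide": [0.002, 0, 0.015], "yaw": 0}
    - {"fingers": 0.01, "slide": [0.002, 0, 0.02], "yaw": 0}
    - {"fingers": 0.01, "slide": [0.002, 0, 0.025], "yaw": 0}
    - {"fingers": 0.01, "slide": [0.002, 0, 0.03], "yaw": 0}
    - {"fingers": 0.01, "slide": [0.002, 0, 0.03], "yaw": 0}
    - {"fingers": 0.01, "slide": [0.002, 0, 0.03], "yaw": 0}
    - {"fingers": 0.01, "slide": [0.002, 0, 0.03], "yaw": 0}

```text
clock: 7.8
tcp_pos: [0.5657, 0.2027, 0.1295]
ee_rot: [-3.141, 0.0, 1.803]
force: [0.6, -1.3, -7.9]
finger_gap: 0.015
gripper_force: 30.0
```

```bash
python3 - <<'E'
from h import *
o=observe();print(o["finger_gap"],o["gripper_force"],o["force"],o["moment"],o["tcp_pos"])
s=snapshot("side"); v,u=205,245; c=s["pixels"][v-50:v+50,u-65:u+65,::-1]
cv2.imwrite("pics/g3.png",cv2.resize(c,None,fx=5,fy=5,interpolation=cv2.INTER_CUBIC))
E
```

```text
0.014989852183366379 29.984319806098938 [ 0.64755765 -1.28337143 -7.92557901] [-0.02966592 -0.10478073  0.05617645] [0.56569744 0.20274035 0.12947277]
```

View pics/g3.png

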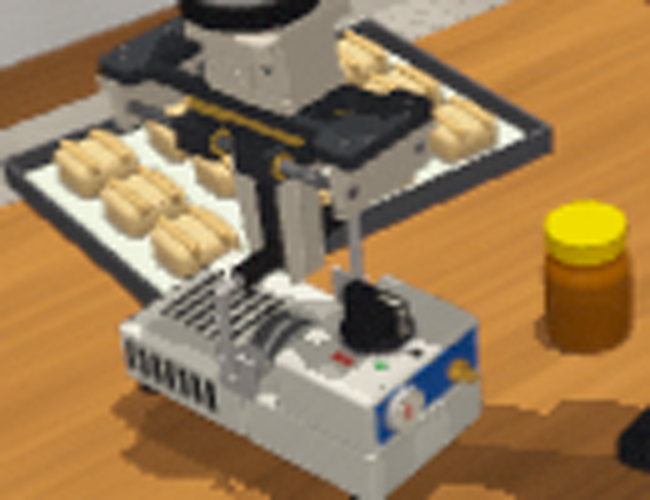

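Lifted and roughly level: the dial is at (375,312) in the crop and the handle arm at (225,330) stands vertical. Next I'll raise it and carry it over the jar.

Request:
step_arm:
  rows:
    - {"fingers": 0.01, "slide": [0, 0, 0.01], "yaw": 0}
    - {"fingers": 0.01, "slide": [0, 0, 0.025], "yaw": 0}
    - {"fingers": 0.01, "slide": [0, 0, 0.045], "yaw": 0}
    - {"fingers": 0.01, "slide": [0, 0, 0.065], "yaw": 0}
    - {"fingers": 0.01, "slide": [0, 0, 0.085], "yaw": 0}
    - {"fingers": 0.01, "slide": [0, -0.005, 0.095], "yaw": 0}
    - {"fingers": 0.01, "slide": [-0.001, -0.015, 0.1], "yaw": -0.01}
    - {"fingers": 0.01, "slide": [-0.003, -0.03, 0.1], "yaw": -0.03}
    - {"fingers": 0.01, "slide": [-0.006, -0.05, 0.1], "yaw": -0.05}
    - {"fingers": 0.01, "slide": [-0.01, -0.075, 0.1], "yaw": -0.07}
    - {"fingers": 0.01, "slide": [-0.013, -0.1, 0.1], "yaw": -0.09}
    - {"fingers": 0.01, "slide": [-0.016, -0.125, 0.1], "yaw": -0.11}
    - {"fingers": 0.01, "slide": [-0.02, -0.15, 0.1], "yaw": -0.13}
    - {"fingers": 0.01, "slide": [-0.023, -0.175, 0.1], "yaw": -0.15}
    - {"fingers": 0.01, "slide": [-0.026, -0.2, 0.1], "yaw": -0.17}
    - {"fingers": 0.01, "slide": [-0.03, -0.225, 0.1], "yaw": -0.19}
    - {"fingers": 0.01, "slide": [-0.033, -0.25, 0.1], "yaw": -0.21}
    - {"fingers": 0.01, "slide": [-0.036, -0.275, 0.1], "yaw": -0.24}
    - {"fingers": 0.01, "slide": [-0.04, -0.3, 0.1], "yaw": -0.26}
    - {"fingers": 0.01, "slide": [-0.043, -0.32, 0.1], "yaw": -0.28}

```text
clock: 10.35
tcp_pos: [0.5214, -0.1199, 0.2292]
ee_rot: [-3.14, 0.001, 1.519]
force: [-0.5, -0.1, -7.5]
finger_gap: 0.0152
gripper_force: 30.0
```

Request:
step_arm:
  rows:
    - {"fingers": 0.01, "slide": [-0.003, -0.02, 0], "yaw": -0.02}
    - {"fingers": 0.01, "slide": [-0.006, -0.045, 0], "yaw": -0.04}
    - {"fingers": 0.01, "slide": [-0.009, -0.07, 0], "yaw": -0.06}
    - {"fingers": 0.01, "slide": [-0.012, -0.095, 0], "yaw": -0.08}
    - {"fingers": 0.01, "slide": [-0.014, -0.115, 0], "yaw": -0.1}
    - {"fingers": 0.01, "slide": [-0.016, -0.128, 0], "yaw": -0.11}
    - {"fingers": 0.01, "slide": [-0.0165, -0.1335, 0], "yaw": -0.11}
    - {"fingers": 0.01, "slide": [-0.0165, -0.1335, -0.01], "yaw": -0.11}
    - {"fingers": 0.01, "slide": [-0.0165, -0.1335, -0.03], "yaw": -0.11}
    - {"fingers": 0.01, "slide": [-0.0165, -0.1335, -0.05], "yaw": -0.11}
    - {"fingers": 0.01, "slide": [-0.0165, -0.1335, -0.07], "yaw": -0.11}
    - {"fingers": 0.01, "slide": [-0.0165, -0.1335, -0.08], "yaw": -0.11}
    - {"fingers": 0.01, "slide": [-0.0165, -0.1335, -0.085], "yaw": -0.11}
    - {"fingers": 0.01, "slide": [-0.0165, -0.1335, -0.085], "yaw": -0.11}
    - {"fingers": 0.01, "slide": [-0.0165, -0.1335, -0.085], "yaw": -0.11}
    - {"fingers": 0.01, "slide": [-0.0165, -0.1335, -0.085], "yaw": -0.11}

```text
clock: 12.35
tcp_pos: [0.5068, -0.2508, 0.1454]
ee_rot: [3.14, 0.0, 1.413]
force: [-0.6, 0.3, -7.7]
finger_gap: 0.0151
gripper_force: 30.0
```

```bash
python3 - <<'E'
from h import *
o=observe();print(o["finger_gap"],o["gripper_force"],o["force"],o["moment"],o["tcp_pos"],o["ee_rot"])
s=snapshot("side"); np.savez("side1.npz",**s); P=cloud(s)
# body points near: chassis/box heights in compressor frame (a along its x)
q=P[np.isfinite(P[...,2])]; rgb=s["pixels"][np.isfinite(P[...,2])]
yw=-.158; d=q[:,:2]-o["tcp_pos"][:2]; a=d@[np.cos(yw),np.sin(yw)]; b=d@[-np.sin(yw),np.cos(yw)]
m=(abs(b)<.05)&(rgb.min(1)>140)
for lo,hi in((-.10,-.085),(-.05,-.03),(.04,.06),(.075,.095)):
    z=q[m&(a>lo)&(a<hi),2]; z=z[z<.14]; print(lo,len(z),np.percentile(z,[50,80,90]) if len(z) else "")
v,u=175,350; c=s["pixels"][v-60:v+60,u-80:u+80,::-1]
cv2.imwrite("pics/g4.png",cv2.resize(c,None,fx=5,fy=5,interpolation=cv2.INTER_CUBIC))
E
```

```text
0.015061832038740897 29.98380571603775 [-0.64808792  0.32575446 -7.721755  ] [-0.0128963  -0.05537165  0.03894241] [ 0.50681535 -0.25079904  0.14538355] [3.14031115e+00 3.47365245e-04 1.41272422e+00]
-0.1 112 [0.11878299 0.12188379 0.12284211]
-0.05 9 [0.12380688 0.12532597 0.12594474]
0.04 36 [0.09109748 0.0922825  0.09268029]
0.075 31 [0.09287027 0.09404156 0.09460448]
```

View pics/g4.png

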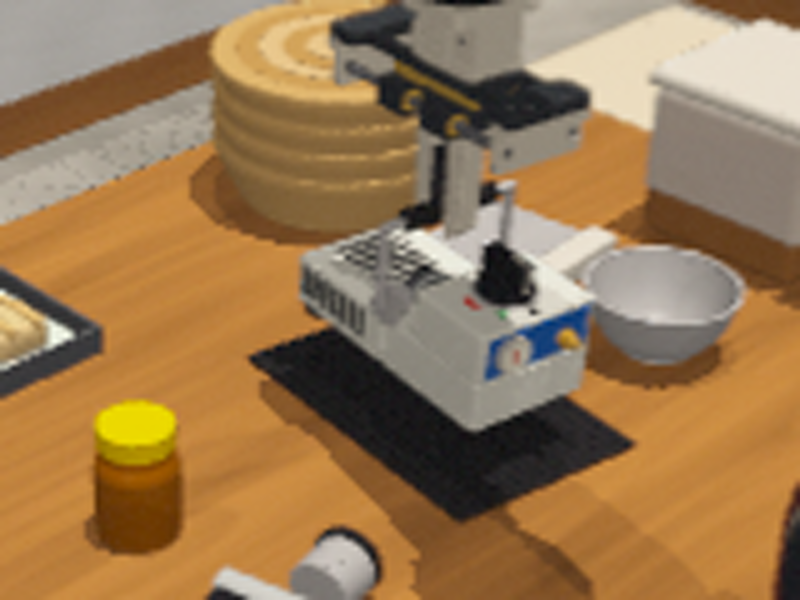

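The compressor hangs nearly level above the mat with its feet about 41 mm over it. It is centred on the mat and clear of the bowl (655,300) and the jar (135,470). Lowering it gently.

Request:
step_arm:
  rows:
    - {"fingers": 0.01, "slide": [0, 0, -0.006], "yaw": 0}
    - {"fingers": 0.01, "slide": [0, 0, -0.014], "yaw": 0}
    - {"fingers": 0.01, "slide": [0, 0, -0.022], "yaw": 0}
    - {"fingers": 0.01, "slide": [0, 0, -0.027], "yaw": 0}
    - {"fingers": 0.01, "slide": [0, 0, -0.03], "yaw": 0}
    - {"fingers": 0.01, "slide": [0, 0, -0.032], "yaw": 0}
    - {"fingers": 0.01, "slide": [0, 0, -0.034], "yaw": 0}
    - {"fingers": 0.01, "slide": [0, 0, -0.035], "yaw": 0}
    - {"fingers": 0.01, "slide": [0, 0, -0.036], "yaw": 0}
    - {"fingers": 0.01, "slide": [0, 0, -0.037], "yaw": 0}
    - {"fingers": 0.01, "slide": [0, 0, -0.038], "yaw": 0}
    - {"fingers": 0.01, "slide": [0, 0, -0.039], "yaw": 0}
    - {"fingers": 0.01, "slide": [0, 0, -0.039], "yaw": 0}
    - {"fingers": 0.01, "slide": [0, 0, -0.039], "yaw": 0}

```text
clock: 14.15
tcp_pos: [0.5069, -0.2507, 0.1064]
ee_rot: [3.14, 0.0, 1.413]
force: [2.0, 0.1, 0.2]
finger_gap: 0.015
gripper_force: 30.0
```

Request:
step_arm:
  rows:
    - {"fingers": 0.01, "slide": [0, 0, -0.0005], "yaw": 0}
    - {"fingers": 0.01, "slide": [0, 0, -0.0005], "yaw": 0}
    - {"fingers": 0.02, "slide": [0, 0, -0.0005], "yaw": 0}
    - {"fingers": 0.026, "slide": [0, 0, -0.0005], "yaw": 0}
    - {"fingers": 0.032, "slide": [0, 0, -0.0005], "yaw": 0}
    - {"fingers": 0.036, "slide": [0, 0, -0.0005], "yaw": 0}
    - {"fingers": 0.036, "slide": [0, 0, -0.0005], "yaw": 0}
    - {"fingers": 0.036, "slide": [0, 0, 0.01], "yaw": 0}
    - {"fingers": 0.036, "slide": [0, 0, 0.03], "yaw": 0}
    - {"fingers": 0.036, "slide": [0, 0, 0.06], "yaw": 0}
    - {"fingers": 0.036, "slide": [0, 0, 0.11], "yaw": 0}
    - {"fingers": 0.036, "slide": [0.0, 0.05, 0.13], "yaw": 0}
    - {"fingers": 0.036, "slide": [0.0, 0.11, 0.13], "yaw": 0}
    - {"fingers": 0.036, "slide": [0.0, 0.17, 0.13], "yaw": 0}
    - {"fingers": 0.036, "slide": [0.0, 0.23, 0.13], "yaw": 0}
    - {"fingers": 0.036, "slide": [0.0, 0.29, 0.13], "yaw": 0}
    - {"fingers": 0.036, "slide": [0.0, 0.33, 0.13], "yaw": 0}
    - {"fingers": 0.036, "slide": [0.0, 0.33, 0.13], "yaw": 0}

```text
clock: 16.4
tcp_pos: [0.5059, 0.0841, 0.2368]
ee_rot: [3.141, -0.003, 1.421]
force: [-0.3, -0.5, -0.5]
finger_gap: 0.036
gripper_force: 0.0
```

```bash
cat > m.py <<'E'
from h import *
import sys
o=observe();print(o["clock"],o["force"],o["tcp_pos"],o["ee_rot"])
out=[]
for n,(u,v) in (("top",(394,190)),("side",(355,185))):
    s=snapshot(n); P=cloud(s); rgb=s["pixels"]
    reg=np.isfinite(P[...,2])&(P[...,0]>.36)&(P[...,0]<.66)&(P[...,1]>-.33)&(P[...,1]<-.16)
    f=lambda q:cv2.minAreaRect((q[:,:2]*1000).astype(np.float32))
    for lo,hi in((.04,.057),(.083,.096),(.110,.118),(.119,.15)):
        q=P[reg&(P[...,2]>lo)&(P[...,2]<hi)]
        if len(q): print(n,lo,len(q),q.mean(0).round(4),np.median(q[:,2]).round(4),np.round(np.r_[f(q)[0],f(q)[1],f(q)[2]],1))
    # level of chassis / deck: plane slopes
    for lo,hi in((.043,.057),(.082,.096)):
        q=P[reg&(P[...,2]>lo)&(P[...,2]<hi)&(rgb.min(2)>150)]
        c=np.linalg.lstsq(np.c_[q[:,:2]-q[:,:2].mean(0),np.ones(len(q))],q[:,2],rcond=None)[0]; print("  plane",len(q),c.round(4))
    c=rgb[v-50:v+50,u-50:u+50,::-1]; out.append(cv2.resize(c,None,fx=4,fy=4,interpolation=cv2.INTER_CUBIC))
cv2.imwrite(f"pics/{sys.argv[1]}.png",np.hstack(out))
E
python3 m.py p1
```

```text
16.4 [-0.26481112 -0.52700282 -0.49878044] [0.50593778 0.08405489 0.23683661] [ 3.14060804e+00 -2.65012210e-03  1.42103866e+00]
top 0.04 1173 [ 0.5538 -0.2549  0.0509] 0.0512 [ 510.1 -249.8  101.9  208.7   80.7]
top 0.083 835 [ 0.4415 -0.2389  0.0893] 0.0893 [ 454.8 -241.1  112.2  103.4   82.8]
top 0.11 57 [ 0.4484 -0.2399  0.1159] 0.1163 [ 464.3 -242.   115.9   82.8   80.9]
top 0.119 253 [ 0.501  -0.2486  0.1278] 0.1285 [ 493.7 -256.3   99.9   94.2   28.4]
  plane 960 [0.0063 0.0014 0.0514]
  plane 763 [ 0.0126 -0.0027  0.089 ]
side 0.04 420 [ 0.5152 -0.2388  0.0486] 0.0492 [ 501.3 -248.8  105.7  202.6   83. ]
side 0.083 299 [ 0.437  -0.2331  0.0881] 0.0877 [ 454.9 -240.8  116.7  108.    79. ]
side 0.11 51 [ 0.4587 -0.2424  0.115 ] 0.1154 [ 462.  -245.2  117.1   86.1   80.5]
side 0.119 99 [ 0.5007 -0.2475  0.1257] 0.1256 [ 501.4 -250.5   81.6   88.7   35.8]
  plane 195 [ 0.0039 -0.001   0.0495]
  plane 229 [ 0.001  -0.0093  0.0873]
```

View pics/p1.png

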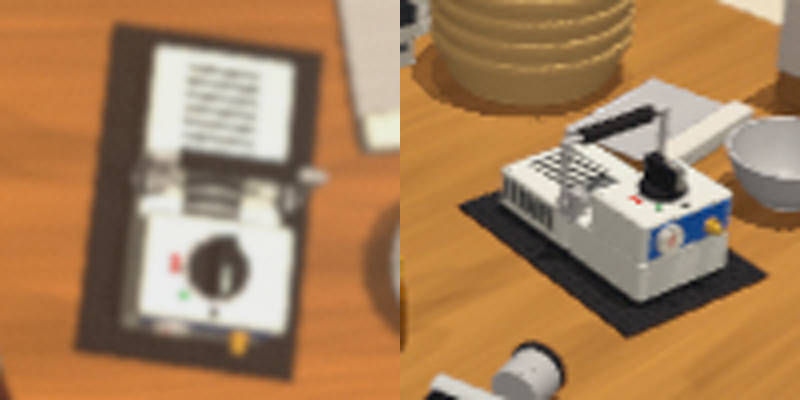

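The compressor stands level (plane slope <1°) inside the mat, the handle is upright, and the pointer is at the black dot (crop 215,310). Now I'll locate the dial precisely.

```bash
python3 - <<'E'
from h import *
for n in("top","side"):
    s=snapshot(n); P=cloud(s); rgb=s["pixels"]
    m=np.isfinite(P[...,2])&(np.hypot(P[...,0]-.4425,P[...,1]+.24)<.033)&(P[...,2]>.104)&(P[...,2]<.13)
    q=P[m]; print(n,len(q),q.mean(0),q[:,2].max(),np.median(q[:,2]),cv2.minAreaRect((q[:,:2]*1000).astype(np.float32)))
    m=np.isfinite(P[...,2])&(np.hypot(P[...,0]-.506,P[...,1]+.25)<.035)&(P[...,2]>.115)
    q=P[m]; print("  bar",len(q),q.mean(0),cv2.minAreaRect((q[:,:2]*1000).astype(np.float32)))
E
```

```text
top 99 [ 0.44231725 -0.23923748  0.11644932] 0.12126910154648918 0.11777824237694778 ((442.75018310546875, -240.40391540527344), (14.161128044128418, 39.9057502746582), 82.07010650634766)
  bar 165 [ 0.50530692 -0.24992776  0.12904817] ((506.4064636230469, -250.32492065429688), (68.98300170898438, 17.419191360473633), 83.27935791015625)
side 58 [ 0.43808043 -0.23942579  0.11240817] 0.1188252636888435 0.11372873986030041 ((438.8695373535156, -242.17173767089844), (17.275314331054688, 43.95486831665039), 83.01795196533203)
  bar 76 [ 0.50074418 -0.2483257   0.12531213] ((501.1532287597656, -248.78811645507812), (69.07171630859375, 12.462213516235352), 80.26322174072266)
```

Request:
step_arm:
  rows:
    - {"fingers": 0.05, "slide": [0, -0.03, 0], "yaw": -0.15}
    - {"fingers": 0.05, "slide": [-0.005, -0.06, 0], "yaw": -0.3}
    - {"fingers": 0.05, "slide": [-0.01, -0.09, 0], "yaw": -0.45}
    - {"fingers": 0.05, "slide": [-0.015, -0.12, 0], "yaw": -0.6}
    - {"fingers": 0.05, "slide": [-0.02, -0.15, 0], "yaw": -0.75}
    - {"fingers": 0.05, "slide": [-0.03, -0.18, 0], "yaw": -0.9}
    - {"fingers": 0.05, "slide": [-0.04, -0.21, 0], "yaw": -1.05}
    - {"fingers": 0.05, "slide": [-0.05, -0.24, 0], "yaw": -1.2}
    - {"fingers": 0.05, "slide": [-0.06, -0.27, 0], "yaw": -1.35}
    - {"fingers": 0.05, "slide": [-0.064, -0.3, 0], "yaw": -1.5}
    - {"fingers": 0.05, "slide": [-0.064, -0.319, 0], "yaw": -1.572}
    - {"fingers": 0.05, "slide": [-0.064, -0.319, 0], "yaw": -1.572}
    - {"fingers": 0.05, "slide": [-0.064, -0.319, 0], "yaw": -1.572}
    - {"fingers": 0.05, "slide": [-0.064, -0.319, 0], "yaw": -1.572}

```text
clock: 18.35
tcp_pos: [0.4428, -0.2382, 0.2357]
ee_rot: [-3.141, 0.0, -0.156]
force: [-0.1, 0.3, -0.1]
finger_gap: 0.0499
gripper_force: 0.0
```

Request:
step_arm:
  rows:
    - {"fingers": 0.05, "slide": [0, 0, -0.05], "yaw": 0}
    - {"fingers": 0.05, "slide": [0, 0, -0.09], "yaw": 0}
    - {"fingers": 0.05, "slide": [0, 0, -0.115], "yaw": 0}
    - {"fingers": 0.05, "slide": [0, 0, -0.128], "yaw": 0}
    - {"fingers": 0.05, "slide": [0, 0, -0.134], "yaw": 0}
    - {"fingers": 0.05, "slide": [0, 0, -0.134], "yaw": 0}
    - {"fingers": 0.05, "slide": [0, 0, -0.134], "yaw": 0}

```text
clock: 19.23
tcp_pos: [0.4431, -0.2399, 0.1026]
ee_rot: [3.141, -0.002, -0.159]
force: [-0.0, 0.5, 1.1]
finger_gap: 0.0499
gripper_force: 0.0
```

Aligned with no contact. Closing on the bar.

Request:
step_arm:
  rows:
    - {"fingers": 0.03, "slide": [0, 0, 0], "yaw": 0}
    - {"fingers": 0.018, "slide": [0, 0, 0], "yaw": 0}
    - {"fingers": 0.016, "slide": [0, 0, 0], "yaw": 0}
    - {"fingers": 0.014, "slide": [0, 0, 0], "yaw": 0}
    - {"fingers": 0.01, "slide": [0, 0, 0], "yaw": 0}
    - {"fingers": 0.01, "slide": [0, 0, 0], "yaw": 0}
    - {"fingers": 0.01, "slide": [0, 0, 0], "yaw": 0}
    - {"fingers": 0.01, "slide": [0, 0, 0], "yaw": 0}
    - {"fingers": 0.01, "slide": [0, 0, 0], "yaw": 0}

```text
clock: 20.35
tcp_pos: [0.4419, -0.2411, 0.102]
ee_rot: [3.14, -0.0, -0.161]
force: [-2.1, -4.4, 3.9]
finger_gap: 0.0134
gripper_force: 30.0
```

Request:
step_arm:
  rows:
    - {"fingers": 0.01, "slide": [-0.0005, -0.0015, 0.001], "yaw": 0}
    - {"fingers": 0.01, "slide": [-0.0005, -0.0015, 0.001], "yaw": -0.08}
    - {"fingers": 0.01, "slide": [-0.0005, -0.0015, 0.001], "yaw": -0.16}
    - {"fingers": 0.01, "slide": [-0.0005, -0.0015, 0.001], "yaw": -0.24}
    - {"fingers": 0.01, "slide": [-0.0005, -0.0015, 0.001], "yaw": -0.32}
    - {"fingers": 0.01, "slide": [-0.0005, -0.0015, 0.001], "yaw": -0.4}
    - {"fingers": 0.01, "slide": [-0.0005, -0.0015, 0.001], "yaw": -0.48}
    - {"fingers": 0.01, "slide": [-0.0005, -0.0015, 0.001], "yaw": -0.56}
    - {"fingers": 0.01, "slide": [-0.0005, -0.0015, 0.001], "yaw": -0.64}
    - {"fingers": 0.01, "slide": [-0.0005, -0.0015, 0.001], "yaw": -0.72}
    - {"fingers": 0.01, "slide": [-0.0005, -0.0015, 0.001], "yaw": -0.8}
    - {"fingers": 0.01, "slide": [-0.0005, -0.0015, 0.001], "yaw": -0.8}
    - {"fingers": 0.01, "slide": [-0.0005, -0.0015, 0.001], "yaw": -0.8}

```text
clock: 21.98
tcp_pos: [0.442, -0.2398, 0.1021]
ee_rot: [-3.141, 0.002, -0.957]
force: [0.1, -0.1, -5.0]
finger_gap: 0.014
gripper_force: 30.0
```

Request:
step_arm:
  rows:
    - {"fingers": 0.02, "slide": [0, 0, 0], "yaw": 0}
    - {"fingers": 0.03, "slide": [0, 0, 0], "yaw": 0}
    - {"fingers": 0.04, "slide": [0, 0, 0], "yaw": 0}
    - {"fingers": 0.04, "slide": [0, 0, 0], "yaw": 0}
    - {"fingers": 0.04, "slide": [0, 0, 0.01], "yaw": 0}
    - {"fingers": 0.04, "slide": [0, 0, 0.03], "yaw": 0}
    - {"fingers": 0.04, "slide": [0, 0, 0.07], "yaw": 0}
    - {"fingers": 0.04, "slide": [0, 0, 0.12], "yaw": 0}
    - {"fingers": 0.04, "slide": [0.0, 0.05, 0.14], "yaw": 0}
    - {"fingers": 0.04, "slide": [0.02, 0.11, 0.14], "yaw": 0.1}
    - {"fingers": 0.04, "slide": [0.04, 0.17, 0.14], "yaw": 0.2}
    - {"fingers": 0.04, "slide": [0.05, 0.23, 0.14], "yaw": 0.3}
    - {"fingers": 0.04, "slide": [0.06, 0.29, 0.14], "yaw": 0.4}
    - {"fingers": 0.04, "slide": [0.06, 0.33, 0.14], "yaw": 0.5}
    - {"fingers": 0.04, "slide": [0.06, 0.33, 0.14], "yaw": 0.5}
    - {"fingers": 0.04, "slide": [0.06, 0.33, 0.14], "yaw": 0.5}

```text
clock: 23.98
tcp_pos: [0.5019, 0.0875, 0.2431]
ee_rot: [3.141, -0.001, -0.461]
force: [-0.2, -0.7, 0.3]
finger_gap: 0.0398
gripper_force: 0.0
```

```bash
python3 m.py p2; python3 - <<'E'
from h import *
s=snapshot("top");P=cloud(s);m=np.isfinite(P[...,2])&(np.hypot(P[...,0]-.4425,P[...,1]+.24)<.033)&(P[...,2]>.106)&(P[...,2]<.13)
print(cv2.minAreaRect((P[m][:,:2]*1000).astype(np.float32)))
E
```

```text
23.975 [-0.17063355 -0.74420898  0.3288428 ] [0.50188768 0.08751842 0.24312937] [ 3.14074668e+00 -9.05919087e-04 -4.61171328e-01]
top 0.04 1170 [ 0.5526 -0.2541  0.051 ] 0.0513 [ 509.7 -244.9  108.7  209.5   79.6]
top 0.083 868 [ 0.4411 -0.2361  0.0892] 0.0891 [ 453.1 -238.7  114.2  106.7   81.3]
top 0.11 45 [ 0.4506 -0.2392  0.116 ] 0.1169 [ 465.2 -241.4  114.    78.1   80.5]
top 0.119 257 [ 0.4991 -0.2463  0.1276] 0.1285 [ 490.8 -254.3   93.8  103.1   21.3]
  plane 958 [0.0023 0.0017 0.0514]
  plane 759 [ 0.0065 -0.0046  0.0888]
side 0.04 437 [ 0.5137 -0.2371  0.0486] 0.0491 [ 501.7 -246.6  105.3  201.1   79.5]
side 0.083 311 [ 0.4369 -0.2334  0.0881] 0.0878 [ 454.1 -239.2  116.3  104.2   79.3]
side 0.11 46 [ 0.4635 -0.2391  0.1156] 0.116 [ 464.3 -242.6  119.    84.    79.7]
side 0.119 105 [ 0.5011 -0.2462  0.1254] 0.126 [ 501.7 -249.8  117.1   16.9   79.2]
  plane 206 [0.0065 0.0049 0.0494]
  plane 236 [-0.0002 -0.0096  0.0873]
((442.21710205078125, -237.88958740234375), (13.48216724395752, 41.085792541503906), 35.3227653503418)
```

View pics/p2.png

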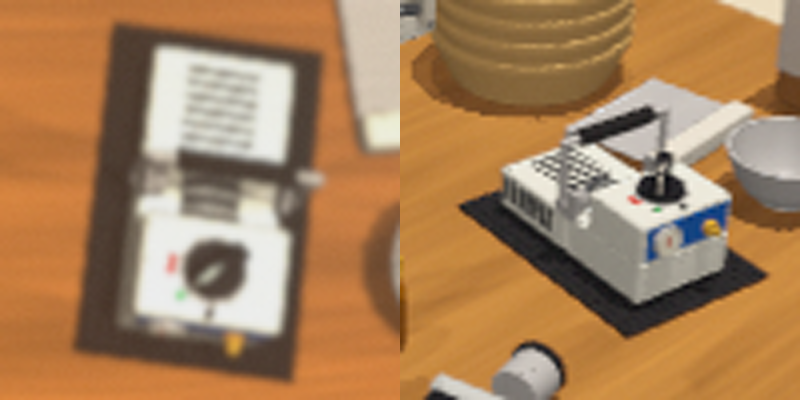

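The pointer now aims at the green dot: the bar turned from about 82° to 35°, or 0.8 rad. All four feet are on the mat, the handle is upright and the robot is clear.

```bash
python3 -c "
from plant import order; print(order.finish_job())"
```

```text
the job is handed in; nothing more can be done
None
```

I've handed the job in: the white compressor stands level with all four feet on the mat, its handle is upright and its dial is on low (green dot), in about 24 of the 67 s; I didn't re-measure the other bench items at the end, but the arm stayed clear of them.

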